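# Re-index the dial gauge arm

### The arm

A 6-joint arm with a two-finger parallel gripper is mounted at the origin on a cart in front of the work surface, level with it; the furniture and walls round the work are solid. World frame = base frame: x ahead of the robot, y to its left, z up, the work surface at z = 0. Lengths are in m, angles in rad, forces in N, time in s.
With the tool pointing down it reaches from about 0.4 to 0.925 m from the base axis. Payload 12.5 kg.
Tool frame: the origin (TCP) lies at the very end of the fingers, on their centre line; the grasp point (between the pads) lies 19 mm behind it; z points along the fingers, y is the line along which they close (so a half turn about z gives the same grasp; the last joint's range is limited). The gripper opens to 95 mm and grips with 3 to 60 N. Pads are 20 mm wide; open, the fingers measure 119 mm over their backs; the gripper's body (75 mm by 180 mm) begins 59 mm behind the grasp point.
Start: joints at [-0.106, 0.491, 1.559, -0, 1.092, -0.106], TCP at [0.625, 0, 0.215] pointing down, gripper open.
Joint ranges: [-3.1, 3.1], [-0.84, 2.19], [0.05, 2.79], [-1.13, 4.28], [0.06, 2.93], [-2.69, 2.69]. Speed limits (rad/s): [2.22, 2.22, 2.79, 3.14, 3.14, 3.14].

### API

Orientations are given as [roll, pitch, yaw] about the fixed x, y, z axes, in that order (R = Rz(yaw) Ry(pitch) Rx(roll)).
In Python, from cell import r gives the robot as it stands.
- The arm moves only by the tool jog_arm, never from a script. Its argument "steps" is a list of rows, each an object of numbers: "x", "y", "z": the shift along the tool's x, y, z in units of 0.03 m (1.0 is 0.03 m); "rx", "ry", "rz": the turn, a rotation vector about the tool's x, y, z in units of 0.12 rad (1.0 is 0.12 rad). A call has 1 to 8 rows; each row shifts and turns the commanded pose from where the row before left it, along the tool's axes as they then stand; what a row does not reach is not made up. A row lasts 1/8 s, in which the tool goes at most 62.5 mm and 10.7 degrees, less where a joint would pass 70% of its speed; a pose out of reach is approached as far as the arm can. A call with a number of a shift or a turn outside -1 to 1 is refused whole. A call with a gripper value outside its range is refused whole. "fingers" is the opening, from -1 (shut) to 1 (fully open), set as the call begins (left out, the last holds). The fingers move at their own pace and stop on an object; the grip force is fixed at half the most. Time passes only in rows, so rows that do not move let the fingers close. It gives the time, the measured TCP pose, the force, the opening and the grip force at its end, in the units of the state.
- r.get_obs(): the state, without advancing time (a new reading comes with each control period).
- r.grab_frame(name): name is "scene" or "side" or "wrist"; returns a dict with "pixels" (384x512x3 uint8, blue, green, red), "mtx" (3x3 intrinsics, pixels), "dist" ([k1, k2, p1, p2, k3] as OpenCV has them; the pictures are not rectified), "cam_to_world" (4x4, takes a point from camera to world coordinates); the wrist camera has in their place "tool_from_camera" (4x4, takes a point from camera to tool coordinates, whose origin is the TCP and whose axes are the flange's). Camera axes: x right, y down, z forward; pixel columns grow to the right and rows downward; lengths in m; the calibration is good to about 2 mm. A picture is of the moment at which its call begins: read the wrist's pose just before it. There is no depth.
- r.sign_off(): hands the job in; it is judged then, once.
The state is a dict: "time_s": time; "qpos": joint angles; "dq": joint speeds; "effort": joint torques, N m; "position": TCP position; "tool_rot": TCP orientation; "ft_force": force on the tool from outside, world axes, zero at the start; "torque": the same for the moment, N m; "finger_gap": finger opening in m; "gripper_force": force on a finger pad.
Only numpy, scipy, OpenCV 4.12 (cv2) and the standard library are available. Lean on these libraries where they do the work, as an engineer would, in place of code of your own. Each camera call takes 0.05 s, during which the arm holds its last target. There are 200 camera calls.

### The job

Bring the swing-arm dial gauge over the steel loading cap: pull the black T-handle of the index plunger out along its leaning axis and give it a quarter turn so that it stays out by itself, and let go of it. Swing the arm, which has an upright grip, until the gauge stands over the loading cap (not the moisture tin), then turn the T-handle back so that its pin drops fully home and locks the arm there; do not knock the cap or the tin about.

Things in the scene. Friction and masses are not known exactly. Their poses are not given: they have to be found in the camera images.
- index_stand: Gauge stand fixed to the bench: round grey base plate 380 mm across, 12 mm thick, central column 44 mm across, 124 mm high. Origin: column axis at bench height; z up. The index plunger stands on the -x side and leans to -x, 35 degrees from vertical; the arm points along +x when its joint is 0. Two seats 150 mm from the column at +50 and -50 degrees from +x carry cap and tin (either way)
- tee_grip (a point): Centre of the black T-handle's cross bar: 66 mm long, 13 mm thick, 22 mm high along the pull axis. z = pull axis (outward and up, 35 degrees from vertical, away from the column); y = along the bar; x = across its thickness. The fixed collar's top is 34 mm below this point when the pin is home; then the point is 119 mm from the column's axis and 117 mm over the bench
- pull_pin (a joint): How far the plunger is pulled out along tee_grip's z, m: 0 = fully home (pin in a notch of the index plate), stop at 0.020. A spring draws it home, 4 N at 0 and 9 N at 0.015. The handle turns only when out by 0.015 or more; turned a quarter and let go, its key rests on the collar and keeps it out at about 0.015. Turned back with no notch under the pin it stops at about 0.012
- tee_handle (a joint): Turn of the T-handle about tee_grip's z, rad, positive counter-clockwise seen from above the handle: 0 = locked direction (bar along the stand's y, key in line with the slot), 1.57 = stop, the held-out direction. Stays where it is left when out; within about 0.15 of 0 the key falls into the slot and the spring draws the pin in
- gauge_arm (a joint): Swing of the arm about the column, rad, positive counter-clockwise from above: 0 = parked in the middle (start), +0.873 and -0.873 = over the seats; stops at +-1.1. The index plate turns with it and has a notch for each of the three; the pin finds a notch within about 0.04 rad of it, with about 0.015 rad of play. Stays where it is left (friction 0.12 N m)
- swing_grip (a point): Upright black round grip on the arm, 22 mm across, from 116 to 196 mm over the bench, 95 mm from the column's axis; this point lies on its axis, 172 mm over the bench. The dial gauge stands 55 mm further out along the arm and reaches 182 mm over the bench, its case 58 mm wide across the arm
- gauge_tip (a point): Foot of the dial gauge's stem, 150 mm from the column's axis, 58 mm over the bench; it passes over cap and tin without touching
- cap_center (a point): Steel loading cap, a disc 56 mm across with a centre knob 24 mm across, 29 mm high in all; the point is at its centre half-way up. Stands on one of the two seats, not to be touched
- tin_center (a point): Moisture tin, a plain round lidded can 56 mm across and 32 mm high; the point is at its centre half-way up. Stands on the other seat, not to be touched
Not all that is in view belongs to the job. What is shaped like the part that bears cap_center but blue, pink or turquoise is not meant.

How it is judged:
By the outcome, as a careful person would: the job done as asked, in the order asked, and still so for the second after the job is handed in, with the robot touching nothing.
It also fails if it takes over 64 s, if anything falls off the work surface, if the arm or the gripper's body presses on something with over 40 N, if the wrist force passes 120 N, or if a joint passes its speed limit or range.

## Working session

There is one attempt and no reset: what is moved stays moved. The work goes in short steps, Python scripts to look and compute and a tool call to move; the robot and the scene stay as the last step left them, time stands still between calls to the robot, and variables do not carry over. Pictures are saved under pics/ and viewed, at most 10 in all, crops included, and the job is handed in when it is done.

Besides the shell and the picture viewer there is one more tool, called after "Emit:" in YAML: its name, and indented under it one key for each argument. jog_arm: Moves the arm, as the interface text tells. Its arguments: {"type":"object","properties":{"steps":{"type":"array"},"fingers":{"type":"number"}},"required":["steps"]}

```bash
mkdir -p pics; python3 - <<'E'
from cell import r
import cv2,pickle
o=r.get_obs();print(o)
d={}
for n in("scene","side","wrist"):
    f=r.grab_frame(n);d[n]=f;cv2.imwrite(f"pics/{n}0.png",f["pixels"])
    print(n,f["mtx"],f["dist"])
d['obs']=o
pickle.dump(d,open("f0.pkl","wb"))
import numpy as np
a=np.hstack([cv2.resize(d[n]["pixels"],(400,300)) for n in("scene","side")])
cv2.imwrite("pics/a0.png",np.vstack([cv2.resize(d["scene"]["pixels"],(800,600))]))
E
```

```text
{'time_s': 0.0, 'qpos': array([-1.05575392e-01,  4.91540887e-01,  1.55946775e+00, -2.94796574e-05,
        1.09172260e+00, -1.05598684e-01]), 'dq': array([-0.00048279,  0.0012382 ,  0.00012336,  0.00031408,  0.00046811,
        0.00018165]), 'effort': array([-9.52334158e-04, -6.12640929e+01, -2.58175153e+01,  6.92750537e-02,
        4.83079045e-02, -1.38641695e-05]), 'position': array([6.24739670e-01, 5.85381278e-05, 2.14067055e-01]), 'tool_rot': array([-3.14045765e+00, -9.40104822e-05,  1.57083317e+00]), 'ft_force': array([ 0.25575808, -0.12578577, -0.16450774]), 'torque': array([-0.01231752, -0.00553991, -0.00592391]), 'gripper_force': 0.0, 'finger_gap': 0.09480236061462562}
scene [[435.8197359    0.         260.48507881]
 [  0.         435.8197359  196.54716132]
 [  0.           0.           1.        ]] [-0.06110624  0.          0.          0.          0.        ]
side [[364.04252397   0.         259.17855897]
 [  0.         364.04252397 185.9770752 ]
 [  0.           0.           1.        ]] [-0.01104399  0.          0.          0.          0.        ]
wrist [[265.8588855    0.         253.79414152]
 [  0.         265.8588855  188.44985852]
 [  0.           0.           1.        ]] [-0.02943611  0.          0.          0.          0.        ]
```

View pics/a0.png

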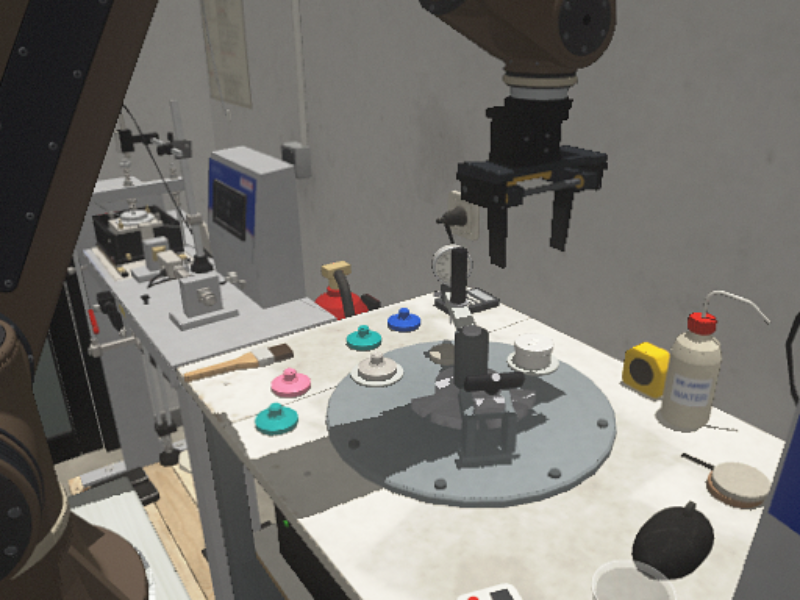

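View pics/side0.png

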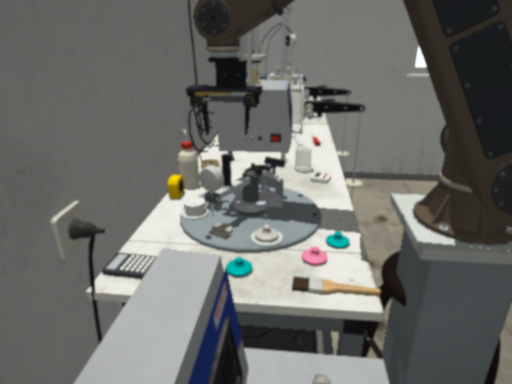

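The scene view shows the stand, with the cap at about (377,367), the tin at (533,350), the handle at (495,381) and the grip top at (459,249), all on the 800-px scale. In the side view, the cap is near (267,235), the tin near (195,208) and the handle near (274,161). I'll enlarge both.

```bash
python3 - <<'E'
import pickle,cv2
d=pickle.load(open("f0.pkl","rb"))
s=d["side"]["pixels"][140:260,170:330];cv2.imwrite("pics/b1.png",cv2.resize(s,(800,600),interpolation=cv2.INTER_CUBIC))
s=d["scene"]["pixels"][150:300,200:400];cv2.imwrite("pics/b2.png",cv2.resize(s,(800,600),interpolation=cv2.INTER_CUBIC))
E
```

```text
(no output)
```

View pics/b1.png

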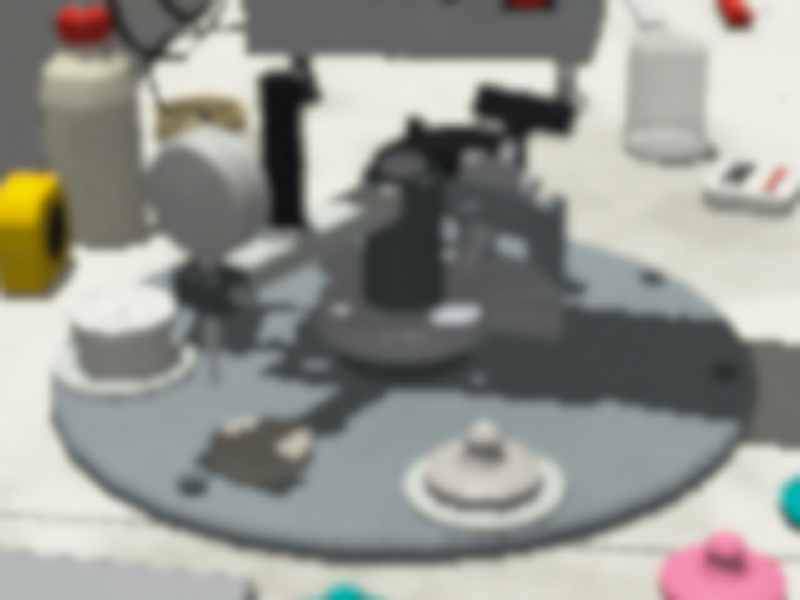

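View pics/b2.png

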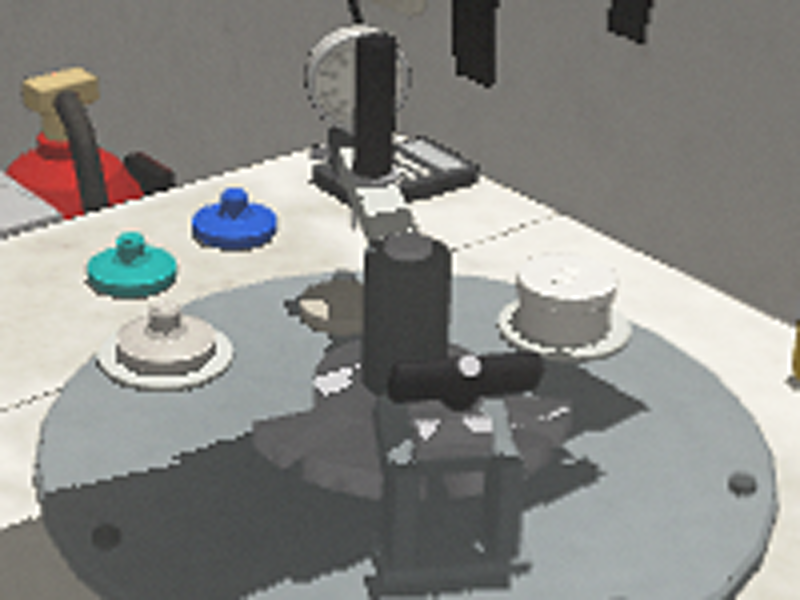

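In the crops: column top at side (405,162) / scene (410,247), grip top at (285,75) / (376,37), T-bar centre at (523,110) / (466,377), cap knob at (486,428) / (166,310), tin top at (124,305) / (567,268). Next I triangulate these and fit the stand pose.

```bash
cat > h.py <<'E'
import numpy as np,cv2,pickle
from scipy.optimize import least_squares
from scipy.spatial.transform import Rotation as R
def proj(f,P,T=None):
    M=np.linalg.inv(f["cam_to_world"] if T is None else T)
    return cv2.projectPoints(np.atleast_2d(np.float64(P)),cv2.Rodrigues(M[:3,:3])[0],M[:3,3],f["mtx"],np.array(f["dist"]))[0][:,0]
def tri(fs,pts):
    return least_squares(lambda p:np.concatenate([proj(f,p)[0]-q for f,q in zip(fs,pts)]),[.65,0,.1])
E
python3 - <<'E'
from h import *
d=pickle.load(open("f0.pkl","rb"))
S=d["side"];C=d["scene"]
pts=dict(col=((405,162),(410,247)),grip=((285,75),(376,37)),tee=((523,110),(466,377)),teeL=((478,100),(390,384)),teeR=((572,120),(542,370)),cap=((486,428),(166,310)),tin=((124,305),(567,268)))
px={k:[(170+a[0]/5,140+a[1]/5),(200+b[0]/4,150+b[1]/4)] for k,(a,b) in pts.items()}
for k,q in px.items():
    s=tri([S,C],q);print(k,s.x.round(4),s.fun.round(1))
a=50*np.pi/180
loc=dict(col=(0,0,.124),grip=(.095,0,.196),tee=(-.119,0,.117),cap=(.15*np.cos(a),.15*np.sin(a),.041+.0),tin=(.15*np.cos(a),-.15*np.sin(a),.044))
def W(p,l):
    c,s=np.cos(p[2]),np.sin(p[2]);return [p[0]+c*l[0]-s*l[1],p[1]+s*l[0]+c*l[1],l[2]]
def res(p):return np.concatenate([(proj(f,W(p,loc[k]))[0]-px[k][i]) for k in loc for i,f in((0,S),(1,C))])
s=least_squares(res,[.65,0,0]);print(s.x,s.fun.round(1))
for k in loc:print(k,np.round(W(s.x,loc[k]),4))
E
```

```text
col [0.5589 0.0221 0.1211] [-0.4 -0.4 -0.3  0.3]
grip [0.6039 0.1066 0.1951] [-0.5 -0.7 -0.4  0.6]
tee [ 0.5042 -0.0804  0.1164] [-0.4 -0.4 -0.2  0.2]
teeL [ 0.5018 -0.0479  0.1092] [ 8.6  7.9  5.4 -5.2]
teeR [ 0.5041 -0.1145  0.1262] [-9.4 -9.3 -5.1  5.4]
cap [0.5042 0.161  0.0428] [-0.3 -0.2 -0.3  0.2]
tin [0.7055 0.0561 0.0493] [-0.7 -0.8 -0.6  0.7]
[0.55960976 0.02330374 1.08111022] [-0.7 -1.3 -0.4 -1.3 -0.7 -1.  -0.5  0.1 -0.2 -0.7  0.1  0.3 -0.1  0.8
 -0.8  0.7 -0.7  0.7  0.1  3. ]
col [0.5596 0.0233 0.124 ]
grip [0.6043 0.1071 0.196 ]
tee [ 0.5036 -0.0817  0.117 ]
cap [0.5036 0.1624 0.041 ]
tin [0.7064 0.0543 0.044 ]
```

```bash
cat >> h.py <<'E'
yaw=1.081; O=np.array([.5596,.0233,0])
Rs=R.from_euler('z',yaw).as_matrix()
s35,c35=np.sin(np.radians(35)),np.cos(np.radians(35))
AX=Rs@[-s35,0,c35]; YB=Rs@[0,1,0]; TEE=np.array([.5039,-.0812,.117])
def Rtee(turn=0,flip=0):   # tool orientation gripping bar (closing across thickness), bar turned by 'turn'
    y=R.from_rotvec(AX*(turn+flip*np.pi)).as_matrix()@np.cross(YB,AX); z=-AX
    return np.c_[np.cross(y,z),y,z]
def plan(p,Rm,first='t'):
    from cell import r
    o=r.get_obs();R0=R.from_euler('xyz',o["tool_rot"]).as_matrix()
    dp=np.array(p)-o["position"]
    w=R.from_matrix(R0.T@Rm).as_rotvec()
    print("t",round(float(o["time_s"]),2),"q",o["qpos"].round(2),"F",o["ft_force"].round(1),"gap",round(float(o["finger_gap"]),4))
    print("dp world",dp.round(4),"| start-frame units",(R0.T@dp/.03).round(2),"| end-frame units",(Rm.T@dp/.03).round(2),"| rot units",(w/.12).round(2))
E
python3 - <<'E'
from h import *
R0=R.from_euler('xyz',[np.pi,0,np.pi/2]).as_matrix()
for sg in(1,-1):
  for flip in(0,1):
   for turn in(0,1.57):
    for pit in(1.8,2.05,2.3):
      q1=np.arctan2(-.25,.41)-.11
      C=(R.from_euler('ZYZ',[-.106,np.pi,-.106]).inv()).as_matrix()@R0
      B=R.from_euler('ZY',[q1,pit]).as_matrix().T@Rtee(turn,flip)@C.T
      e=R.from_matrix(B).as_euler('ZYZ');print(flip,turn,pit,e.round(2)) if sg==1 else 0
plan([.49,-.15,.25],Rtee(0,1))
E
```

```text
0 0 1.8 [ 0.6   1.48 -1.84]
0 0 2.05 [ 0.63  1.27 -1.99]
0 0 2.3 [ 0.7   1.08 -2.15]
0 1.57 1.8 [0.6  1.48 2.87]
0 1.57 2.05 [0.63 1.27 2.73]
0 1.57 2.3 [0.7  1.08 2.56]
1 0 1.8 [0.6  1.48 1.3 ]
1 0 2.05 [0.63 1.27 1.16]
1 0 2.3 [0.7  1.08 0.99]
1 1.57 1.8 [ 0.6   1.48 -0.27]
1 1.57 2.05 [ 0.63  1.27 -0.41]
1 1.57 2.3 [ 0.7   1.08 -0.58]
t 0.15 q [-0.11  0.49  1.56 -0.    1.09 -0.11] F [ 1.3 -0.  -0.4] gap 0.095
dp world [-0.1348 -0.15    0.0358] | start-frame units [-5.   -4.5  -1.19] | end-frame units [-1.61  4.66 -4.72] | rot units [ 3.13  5.22 16.54]
```

Emit:
jog_arm:
  steps:
    - {"x": -0.83, "y": -0.75, "z": -0.2}
    - {"x": -0.83, "y": -0.75, "z": -0.2}
    - {"x": -0.83, "y": -0.75, "z": -0.2}
    - {"x": -0.83, "y": -0.75, "z": -0.2}
    - {"x": -0.83, "y": -0.75, "z": -0.2}
    - {"x": -0.83, "y": -0.75, "z": -0.2}
    - {}
  fingers: 0.2

```text
validation failed for argument at $.st...
```

Emit:
jog_arm:
  steps:
    - {"rx": 0.18, "ry": 0.31, "rz": 0.97}
    - {"rx": 0.18, "ry": 0.31, "rz": 0.97}
    - {"rx": 0.18, "ry": 0.31, "rz": 0.97}
    - {"rx": 0.18, "ry": 0.31, "rz": 0.97}
    - {"rx": 0.18, "ry": 0.31, "rz": 0.97}
    - {"rx": 0.18, "ry": 0.31, "rz": 0.97}
    - {"rx": 0.18, "ry": 0.31, "rz": 0.97}
    - {"rx": 0.18, "ry": 0.31, "rz": 0.97}

```text
validation failed for argument at $.st...
```

Emit:
jog_arm:
  steps:
    - {"rx": 0.18, "ry": 0.31, "rz": 0.97}
    - {"rx": 0.18, "ry": 0.31, "rz": 0.97}
    - {"rx": 0.18, "ry": 0.31, "rz": 0.97}
    - {"rx": 0.18, "ry": 0.31, "rz": 0.97}
    - {"rx": 0.18, "ry": 0.31, "rz": 0.97}
    - {"rx": 0.18, "ry": 0.31, "rz": 0.97}
    - {"rx": 0.18, "ry": 0.31, "rz": 0.97}
    - {"rx": 0.18, "ry": 0.31, "rz": 0.97}

```text
validation failed for argument at $.st...
```

```bash
python3 - <<'E'
from h import *
plan(TEE+AX*.06,Rtee(0,1))
from cell import r
o=r.get_obs();f=r.grab_frame("wrist");f['obs']=o
pickle.dump(f,open("w1.pkl","wb"));cv2.imwrite("pics/w1.png",f["pixels"])
E
```

```text
t 0.15 q [-0.11  0.49  1.56 -0.    1.09 -0.11] F [ 1.3 -0.  -0.4] gap 0.095
dp world [-0.1371 -0.1116 -0.0481] | start-frame units [-3.72 -4.57  1.61] | end-frame units [-2.28  5.37 -1.8 ] | rot units [ 3.13  5.22 16.54]
```

View pics/w1.png

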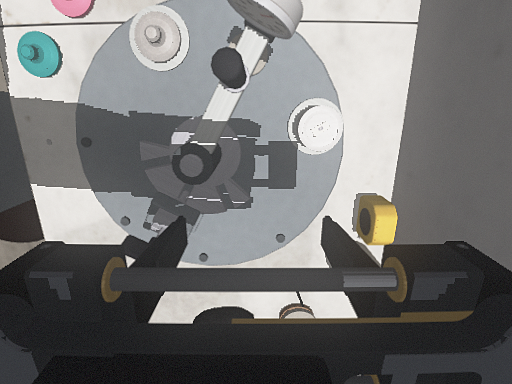

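The moves were refused by validation, so nothing has moved. The wrist view still shows the cap at (155,35) and the column top at (193,163). I'll try rows with every key filled in.

Emit:
jog_arm:
  steps:
    - {"x": -0.8, "y": -0.75, "z": -0.2, "rx": 0, "ry": 0, "rz": 0}
    - {"x": -0.8, "y": -0.75, "z": -0.2, "rx": 0, "ry": 0, "rz": 0}
  fingers: 0.2

```text
time_s: 0.45
position: [0.5793, -0.0483, 0.2264]
tool_rot: [-3.141, -0.0, 1.572]
ft_force: [-0.8, -0.5, 0.7]
finger_gap: 0.0799
gripper_force: 0.0
```

All six keys are needed in each row.

Emit:
jog_arm:
  steps:
    - {"x": -0.85, "y": -0.75, "z": -0.2, "rx": 0, "ry": 0, "rz": 0}
    - {"x": -0.85, "y": -0.75, "z": -0.2, "rx": 0, "ry": 0, "rz": 0}
    - {"x": -0.85, "y": -0.75, "z": -0.2, "rx": 0, "ry": 0, "rz": 0}
    - {"x": -0.85, "y": -0.75, "z": -0.2, "rx": 0, "ry": 0, "rz": 0}
    - {"x": 0, "y": 0, "z": 0, "rx": 0.18, "ry": 0.31, "rz": 0.97}
    - {"x": 0, "y": 0, "z": 0, "rx": 0.18, "ry": 0.31, "rz": 0.97}
    - {"x": 0, "y": 0, "z": 0, "rx": 0.18, "ry": 0.31, "rz": 0.97}
    - {"x": 0, "y": 0, "z": 0, "rx": 0.18, "ry": 0.31, "rz": 0.97}

```text
time_s: 1.45
position: [0.49, -0.15, 0.2506]
tool_rot: [-3.022, -0.124, 1.093]
ft_force: [0.7, 0.1, -0.1]
finger_gap: 0.0574
gripper_force: 0.0
```

Emit:
jog_arm:
  steps:
    - {"x": 0, "y": 0, "z": 0, "rx": 0.18, "ry": 0.31, "rz": 0.97}
    - {"x": 0, "y": 0, "z": 0, "rx": 0.18, "ry": 0.31, "rz": 0.97}
    - {"x": 0, "y": 0, "z": 0, "rx": 0.18, "ry": 0.31, "rz": 0.97}
    - {"x": 0, "y": 0, "z": 0, "rx": 0.18, "ry": 0.31, "rz": 0.97}
    - {"x": 0, "y": 0, "z": 0, "rx": 0.18, "ry": 0.31, "rz": 0.97}
    - {"x": 0, "y": 0, "z": 0, "rx": 0.18, "ry": 0.31, "rz": 0.97}
    - {"x": 0, "y": 0, "z": 0, "rx": 0.18, "ry": 0.31, "rz": 0.97}
    - {"x": 0, "y": 0, "z": 0, "rx": 0.18, "ry": 0.31, "rz": 0.97}

```text
time_s: 2.45
position: [0.49, -0.15, 0.2506]
tool_rot: [-2.688, -0.149, 0.107]
ft_force: [-1.4, 0.6, 0.2]
finger_gap: 0.0567
gripper_force: 0.0
```

Emit:
jog_arm:
  steps:
    - {"x": 0, "y": 0, "z": 0, "rx": 0.18, "ry": 0.31, "rz": 0.97}
    - {"x": 0, "y": 0, "z": 0, "rx": 0.18, "ry": 0.31, "rz": 0.97}
    - {"x": 0, "y": 0, "z": 0, "rx": 0.18, "ry": 0.31, "rz": 0.97}
    - {"x": 0, "y": 0, "z": 0, "rx": 0.18, "ry": 0.31, "rz": 0.97}
    - {"x": 0, "y": 0, "z": 0, "rx": 0.18, "ry": 0.31, "rz": 0.97}

```text
time_s: 3.08
position: [0.49, -0.15, 0.2505]
tool_rot: [-2.528, -0.009, -0.49]
ft_force: [0.1, 0.1, 0.3]
finger_gap: 0.0568
gripper_force: 0.0
```

```bash
python3 - <<'E'
from h import *
plan(TEE+AX*.06,Rtee(0,1))
from cell import r
o=r.get_obs();f=r.grab_frame("wrist");f['obs']=o
pickle.dump(f,open("w2.pkl","wb"));cv2.imwrite("pics/w2.png",f["pixels"])
E
```

```text
t 3.08 q [-0.74  0.34  1.87  0.65  1.19  0.99] F [0.1 0.1 0.3] gap 0.0568
dp world [-0.0023  0.0385 -0.0844] | start-frame units [-0.7   0.72  2.93] | end-frame units [-0.67  0.72  2.93] | rot units [-0.02 -0.06  0.04]
```

View pics/w2.png

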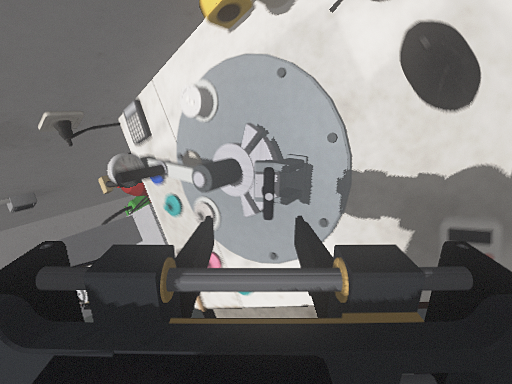

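The wrist view looks down the plunger axis. The T-bar is upright in the image, from (269,168) to (270,219), with its centre at (269,195). I'll check this against the predicted position.

```bash
cat >> h.py <<'E'
def wT(f):
    T=np.eye(4);T[:3,:3]=R.from_euler('xyz',f['obs']["tool_rot"]).as_matrix();T[:3,3]=f['obs']["position"]
    return T@f["tool_from_camera"]
E
python3 - <<'E'
from h import *
f=pickle.load(open("w2.pkl","rb"))
print(proj(f,[TEE,TEE+YB*.033,TEE-YB*.033,TEE+AX*.011],wT(f)))
d=pickle.load(open("f0.pkl","rb"))
o=[(d["side"],None,(170+523/5,140+110/5)),(d["scene"],None,(200+466/4,150+377/4)),(f,wT(f),(269,194.5))]
s=least_squares(lambda p:np.concatenate([proj(g,p,T)[0]-q for g,T,q in o]),TEE);print(s.x,s.fun)
E
```

```text
[[270.77772621 193.78114661]
 [270.17041568 218.12328345]
 [271.41133136 168.01562425]
 [271.30514727 196.54079101]]
[ 0.50408928 -0.0789827   0.11684404] [-0.39018539 -0.3553498  -0.78919228 -0.32864817  0.44339075 -0.37908647]
```

Emit:
jog_arm:
  steps:
    - {"x": -0.34, "y": 0.35, "z": 0, "rx": 0, "ry": -0.06, "rz": 0.04}
    - {"x": -0.34, "y": 0.35, "z": 0.5, "rx": 0, "ry": 0, "rz": 0}
    - {"x": 0, "y": 0, "z": 0.9, "rx": 0, "ry": 0, "rz": 0}
    - {"x": 0, "y": 0, "z": 0.9, "rx": 0, "ry": 0, "rz": 0}
    - {"x": 0, "y": 0, "z": 0.9, "rx": 0, "ry": 0, "rz": 0}
    - {"x": 0, "y": 0, "z": 0.8, "rx": 0, "ry": 0, "rz": 0}
    - {"x": 0, "y": 0, "z": 0.8, "rx": 0, "ry": 0, "rz": 0}
    - {"x": 0, "y": 0, "z": 0.7, "rx": 0, "ry": 0, "rz": 0}

```text
time_s: 4.12
position: [0.5082, -0.0715, 0.1025]
tool_rot: [-2.529, -0.002, -0.483]
ft_force: [0.6, -1.0, 0.3]
finger_gap: 0.0573
gripper_force: 0.0
```

Emit:
jog_arm:
  steps:
    - {"x": 0, "y": 0, "z": 0, "rx": 0, "ry": 0, "rz": 0}
    - {"x": 0, "y": 0, "z": 0, "rx": 0, "ry": 0, "rz": 0}
    - {"x": 0, "y": 0, "z": 0, "rx": 0, "ry": 0, "rz": 0}
    - {"x": 0, "y": 0, "z": 0, "rx": 0, "ry": 0, "rz": 0}
  fingers: -1

```text
time_s: 4.62
position: [0.5086, -0.0723, 0.1039]
tool_rot: [-2.529, -0.003, -0.486]
ft_force: [-0.3, 0.2, -0.1]
finger_gap: 0.0225
gripper_force: 0.0
```

```bash
python3 - <<'E'
from h import *
plan(TEE-AX*.019,Rtee(0,1))
E
```

```text
t 4.62 q [-0.59  0.54  2.05  0.88  0.84  0.77] F [-0.3  0.2 -0.1] gap 0.0225
dp world [ 0.0005  0.0007 -0.0025] | start-frame units [0.   0.02 0.08] | end-frame units [0.   0.02 0.08] | rot units [-0.01 -0.    0.04]
```

Emit:
jog_arm:
  steps:
    - {"x": 0, "y": 0, "z": 0, "rx": 0, "ry": 0, "rz": 0}
    - {"x": 0, "y": 0, "z": 0, "rx": 0, "ry": 0, "rz": 0}
    - {"x": 0, "y": 0, "z": 0, "rx": 0, "ry": 0, "rz": 0}

```text
time_s: 5.0
position: [0.509, -0.0715, 0.1044]
tool_rot: [-2.527, -0.002, -0.486]
ft_force: [1.2, 3.6, 8.8]
finger_gap: 0.0157
gripper_force: 30.0
```

Emit:
jog_arm:
  steps:
    - {"x": 0, "y": 0, "z": -0.2, "rx": 0, "ry": 0, "rz": 0}
    - {"x": 0, "y": 0, "z": -0.2, "rx": 0, "ry": 0, "rz": 0}
    - {"x": 0, "y": 0, "z": -0.2, "rx": 0, "ry": 0, "rz": 0}
    - {"x": 0, "y": 0, "z": 0, "rx": 0, "ry": 0, "rz": 0}
    - {"x": 0, "y": 0, "z": 0, "rx": 0, "ry": 0, "rz": 0}

```text
time_s: 5.62
position: [0.5039, -0.0801, 0.1185]
tool_rot: [-2.527, -0.001, -0.486]
ft_force: [7.7, 8.9, -3.3]
finger_gap: 0.0157
gripper_force: 30.0
```

```bash
python3 - <<'E'
from h import *
from cell import r
o=r.get_obs();p=o["position"]
print("out",(p-np.array([.509,-.0715,.1044]))@AX, "F along",o["ft_force"]@AX,o["torque"])
f=r.grab_frame("wrist");cv2.imwrite("pics/w3.png",f["pixels"][60:260,130:400].repeat(2,0).repeat(2,1))
E
```

```text
out 0.017277136081815903 F along -9.300876385485456 [ 0.90703573 -0.72932277 -0.31641188]
```

View pics/w3.png

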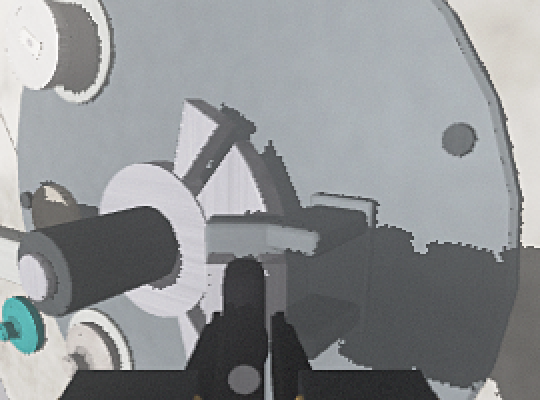

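The bar sits between the fingers at (244,330) in the crop. It is out 17 mm with about 9 N of spring pull, so I'll turn it a quarter counter-clockwise.

Emit:
jog_arm:
  steps:
    - {"x": 0, "y": 0, "z": 0, "rx": 0, "ry": 0, "rz": -0.87}
    - {"x": 0, "y": 0, "z": 0, "rx": 0, "ry": 0, "rz": -0.87}
    - {"x": 0, "y": 0, "z": 0, "rx": 0, "ry": 0, "rz": -0.87}
    - {"x": 0, "y": 0, "z": 0, "rx": 0, "ry": 0, "rz": -0.87}
    - {"x": 0, "y": 0, "z": 0, "rx": 0, "ry": 0, "rz": -0.87}

```text
time_s: 6.3
position: [0.504, -0.08, 0.1185]
tool_rot: [-2.594, -0.294, -0.043]
ft_force: [8.1, 9.7, -3.6]
finger_gap: 0.0159
gripper_force: 30.0
```

Emit:
jog_arm:
  steps:
    - {"x": 0, "y": 0, "z": 0, "rx": 0, "ry": 0, "rz": -0.87}
    - {"x": 0, "y": 0, "z": 0, "rx": 0, "ry": 0, "rz": -0.87}
    - {"x": 0, "y": 0, "z": 0, "rx": 0, "ry": 0, "rz": -0.87}
    - {"x": 0, "y": 0, "z": 0, "rx": 0, "ry": 0, "rz": -0.87}
    - {"x": 0, "y": 0, "z": 0, "rx": 0, "ry": 0, "rz": -0.87}

```text
time_s: 6.92
position: [0.504, -0.0799, 0.1185]
tool_rot: [-2.803, -0.524, 0.471]
ft_force: [8.1, 10.7, -3.2]
finger_gap: 0.0157
gripper_force: 30.0
```

Emit:
jog_arm:
  steps:
    - {"x": 0, "y": 0, "z": 0, "rx": 0, "ry": 0, "rz": -0.87}
    - {"x": 0, "y": 0, "z": 0, "rx": 0, "ry": 0, "rz": -0.87}
    - {"x": 0, "y": 0, "z": 0, "rx": 0, "ry": 0, "rz": -0.87}
    - {"x": 0, "y": 0, "z": 0, "rx": 0, "ry": 0, "rz": -0.87}
    - {"x": 0, "y": 0, "z": 0, "rx": 0, "ry": 0, "rz": -0.75}
    - {"x": 0, "y": 0, "z": 0, "rx": 0, "ry": 0, "rz": 0}

```text
time_s: 7.68
position: [0.5039, -0.0798, 0.1186]
tool_rot: [-3.13, -0.615, 1.064]
ft_force: [8.0, 10.8, -2.8]
finger_gap: 0.0159
gripper_force: 30.0
```

```bash
python3 - <<'E'
from h import *
plan(TEE-AX*.004,Rtee(1.57,1))
from cell import r
print(r.get_obs()["torque"], r.get_obs()["gripper_force"])
E
```

```text
t 7.67 q [-0.61  0.51  2.05  0.85  0.87 -0.76] F [ 8.  10.8 -2.8] gap 0.0159
dp world [ 0.0011  0.0006 -0.0048] | start-frame units [-0.06  0.02  0.15] | end-frame units [-0.06  0.02  0.15] | rot units [-0.02 -0.03 -0.11]
[ 1.04739503 -0.97185725 -0.26520967] 29.99988555908203
```

Emit:
jog_arm:
  steps:
    - {"x": 0, "y": 0, "z": 0.08, "rx": 0, "ry": 0, "rz": -0.05}
    - {"x": 0, "y": 0, "z": 0, "rx": 0, "ry": 0, "rz": 0}

```text
time_s: 7.92
position: [0.5046, -0.0788, 0.1169]
tool_rot: [-3.134, -0.615, 1.07]
ft_force: [4.5, 8.4, 3.3]
finger_gap: 0.0158
gripper_force: 30.0
```

Emit:
jog_arm:
  steps:
    - {"x": 0, "y": 0, "z": 0, "rx": 0, "ry": 0, "rz": 0}
    - {"x": 0, "y": 0, "z": 0, "rx": 0, "ry": 0, "rz": 0}
    - {"x": 0, "y": 0, "z": 0, "rx": 0, "ry": 0, "rz": 0}
    - {"x": 0, "y": 0, "z": 0, "rx": 0, "ry": 0, "rz": 0}
    - {"x": 0, "y": 0, "z": -0.5, "rx": 0, "ry": 0, "rz": 0}
    - {"x": 0, "y": 0, "z": -0.9, "rx": 0, "ry": 0, "rz": 0}
    - {"x": 0, "y": 0, "z": -1, "rx": 0, "ry": 0, "rz": 0}
    - {"x": 0, "y": 0, "z": -1, "rx": 0, "ry": 0, "rz": 0}
  fingers: 0.2

```text
time_s: 8.93
position: [0.4761, -0.1325, 0.2012]
tool_rot: [-3.135, -0.612, 1.07]
ft_force: [0.4, -0.3, 0.1]
finger_gap: 0.0567
gripper_force: 0.0
```

```bash
python3 - <<'E'
from h import *
from cell import r
ca=[r.grab_frame(n)["pixels"] for n in("side","scene","wrist")]
cv2.imwrite("pics/c1.png",np.hstack([cv2.resize(ca[1][150:300,230:380],(400,400)),cv2.resize(ca[2],(400,400))]))
g=O+Rs@[.095,0,0];g[2]=.30
Rg=np.c_[Rs@[-1,0,0],Rs@[0,1,0],[0,0,-1]]
print(np.linalg.det(Rg))
plan(g,Rg); Rg[:,:2]*=-1;plan(g,Rg)
E
```

```text
0.9999999999999999
t 9.07 q [-0.73  0.38  1.97  0.69  1.07 -0.65] F [ 0.6  0.8 -0.7] gap 0.057
dp world [0.1275 0.2398 0.0992] | start-frame units [ 9.31 -0.1   2.49] | end-frame units [-9.05  0.01 -3.31] | rot units [-7.860e+00  1.000e-02  2.489e+01]
t 9.07 q [-0.73  0.38  1.97  0.69  1.07 -0.65] F [ 0.6  0.8 -0.7] gap 0.057
dp world [0.1275 0.2398 0.0992] | start-frame units [ 9.31 -0.1   2.49] | end-frame units [ 9.05 -0.01 -3.31] | rot units [-0.   -5.1  -0.08]
```

View pics/c1.png

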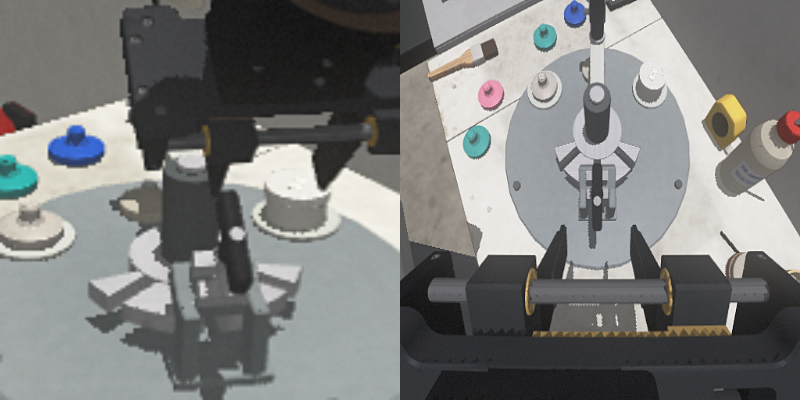

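The key holds: the bar now points radially, at (597,200) in the right-hand picture, and stays out with the fingers clear. Next I go over the swing grip.

Emit:
jog_arm:
  steps:
    - {"x": 0, "y": 0, "z": -0.6, "rx": 0, "ry": -0.85, "rz": -0.01}
    - {"x": 0, "y": 0, "z": -0.6, "rx": 0, "ry": -0.85, "rz": -0.01}
    - {"x": 0, "y": 0, "z": -0.6, "rx": 0, "ry": -0.85, "rz": -0.01}
    - {"x": 0, "y": 0, "z": -0.6, "rx": 0, "ry": -0.85, "rz": -0.01}
    - {"x": 0, "y": 0, "z": -0.6, "rx": 0, "ry": -0.85, "rz": -0.02}
    - {"x": 0, "y": 0, "z": -0.6, "rx": 0, "ry": -0.85, "rz": -0.02}

```text
time_s: 9.82
position: [0.4594, -0.1643, 0.2993]
tool_rot: [-3.138, 0.003, 1.083]
ft_force: [-0.1, 0.1, -0.5]
finger_gap: 0.0572
gripper_force: 0.0
```

Emit:
jog_arm:
  steps:
    - {"x": 1, "y": 0, "z": 0, "rx": 0, "ry": 0, "rz": 0}
    - {"x": 1, "y": 0, "z": 0, "rx": 0, "ry": 0, "rz": 0}
    - {"x": 1, "y": 0, "z": 0, "rx": 0, "ry": 0, "rz": 0}
    - {"x": 1, "y": 0, "z": 0, "rx": 0, "ry": 0, "rz": 0}
    - {"x": 1, "y": 0, "z": 0, "rx": 0, "ry": 0, "rz": 0}
    - {"x": 1, "y": 0, "z": 0, "rx": 0, "ry": 0, "rz": 0}
    - {"x": 1, "y": 0, "z": 0, "rx": 0, "ry": 0, "rz": 0}
    - {"x": 1, "y": 0, "z": 0, "rx": 0, "ry": 0, "rz": 0}

```text
time_s: 10.82
position: [0.5721, 0.0489, 0.2984]
tool_rot: [-3.137, -0.0, 1.084]
ft_force: [0.4, -0.1, -0.5]
finger_gap: 0.0571
gripper_force: 0.0
```

```bash
cat >> h.py <<'E'
def grip(th,z):
    Ra=R.from_euler('z',yaw+th).as_matrix();g=O+Ra@[.095,0,0];g[2]=z
    return g,np.c_[Ra@[1,0,0],Ra@[0,-1,0],[0,0,-1]]
E
python3 - <<'E'
from h import *
plan(*grip(0,.155))
E
```

```text
t 10.82 q [-0.03  0.35  1.57  0.    1.23  0.46] F [ 0.4 -0.1 -0.5] gap 0.0571
dp world [ 0.0322  0.0583 -0.1434] | start-frame units [2.22 0.06 4.78] | end-frame units [2.22 0.03 4.78] | rot units [-0.04 -0.    0.02]
```

Emit:
jog_arm:
  steps:
    - {"x": 0.74, "y": 0.01, "z": 0, "rx": 0, "ry": 0, "rz": 0}
    - {"x": 0.74, "y": 0.01, "z": 0, "rx": 0, "ry": 0, "rz": 0}
    - {"x": 0.74, "y": 0.02, "z": 0.4, "rx": 0, "ry": 0, "rz": 0}
    - {"x": 0, "y": 0, "z": 0.9, "rx": 0, "ry": 0, "rz": 0}
    - {"x": 0, "y": 0, "z": 0.9, "rx": 0, "ry": 0, "rz": 0}
    - {"x": 0, "y": 0, "z": 0.9, "rx": 0, "ry": 0, "rz": 0}
    - {"x": 0, "y": 0, "z": 0.9, "rx": 0, "ry": 0, "rz": 0}
    - {"x": 0, "y": 0, "z": 0.75, "rx": 0, "ry": 0, "rz": 0}

```text
time_s: 11.82
position: [0.6036, 0.1063, 0.155]
tool_rot: [-3.137, 0.0, 1.083]
ft_force: [0.3, -0.3, 0.1]
finger_gap: 0.0572
gripper_force: 0.0
```

Emit:
jog_arm:
  steps:
    - {"x": 0, "y": 0, "z": 0, "rx": 0, "ry": 0, "rz": 0}
    - {"x": 0, "y": 0, "z": 0, "rx": 0, "ry": 0, "rz": 0}
    - {"x": 0, "y": 0, "z": 0, "rx": 0, "ry": 0, "rz": 0}
    - {"x": 0, "y": 0, "z": 0, "rx": 0, "ry": 0, "rz": 0}
    - {"x": 0, "y": 0, "z": 0, "rx": 0, "ry": 0, "rz": 0}
    - {"x": 0, "y": 0, "z": 0, "rx": 0, "ry": 0, "rz": 0}
  fingers: -1

```text
time_s: 12.58
position: [0.6041, 0.1061, 0.1576]
tool_rot: [-3.139, -0.001, 1.083]
ft_force: [-0.5, 1.2, 5.8]
finger_gap: 0.0215
gripper_force: 30.0
```

```bash
python3 - <<'E'
from h import *
plan(*grip(0,.155))
E
```

```text
t 12.57 q [0.07 0.53 1.65 0.   0.96 0.55] F [-0.5  1.2  5.8] gap 0.0215
dp world [ 0.0002  0.0011 -0.0026] | start-frame units [ 0.03 -0.01  0.09] | end-frame units [ 0.03 -0.01  0.09] | rot units [-0.02 -0.01  0.02]
```

Gripped with a gap of 21.5 mm. Now I swing it along the arc.

Emit:
jog_arm:
  steps:
    - {"x": -0.008, "y": -0.23, "z": 0, "rx": 0, "ry": 0, "rz": -0.606}
    - {"x": -0.008, "y": -0.23, "z": 0, "rx": 0, "ry": 0, "rz": -0.606}
    - {"x": -0.008, "y": -0.23, "z": 0, "rx": 0, "ry": 0, "rz": -0.606}
    - {"x": -0.008, "y": -0.23, "z": 0, "rx": 0, "ry": 0, "rz": -0.606}
    - {"x": -0.008, "y": -0.23, "z": 0, "rx": 0, "ry": 0, "rz": -0.606}
    - {"x": -0.008, "y": -0.23, "z": 0, "rx": 0, "ry": 0, "rz": -0.606}

```text
time_s: 13.32
position: [0.5652, 0.1169, 0.1576]
tool_rot: [3.141, -0.002, 1.522]
ft_force: [4.3, -2.0, 2.6]
finger_gap: 0.0216
gripper_force: 30.0
```

Emit:
jog_arm:
  steps:
    - {"x": -0.008, "y": -0.23, "z": 0, "rx": 0, "ry": 0, "rz": -0.606}
    - {"x": -0.008, "y": -0.23, "z": 0, "rx": 0, "ry": 0, "rz": -0.606}
    - {"x": -0.008, "y": -0.23, "z": 0, "rx": 0, "ry": 0, "rz": -0.606}
    - {"x": -0.008, "y": -0.23, "z": 0, "rx": 0, "ry": 0, "rz": -0.606}
    - {"x": -0.008, "y": -0.23, "z": 0, "rx": 0, "ry": 0, "rz": -0.606}
    - {"x": -0.008, "y": -0.23, "z": 0, "rx": 0, "ry": 0, "rz": -0.606}
    - {"x": 0, "y": 0, "z": 0, "rx": 0, "ry": 0, "rz": 0}
    - {"x": 0, "y": 0, "z": 0, "rx": 0, "ry": 0, "rz": 0}

```text
time_s: 14.32
position: [0.5246, 0.1095, 0.1576]
tool_rot: [-3.141, -0.001, 1.956]
ft_force: [4.2, -6.3, 3.0]
finger_gap: 0.0216
gripper_force: 30.0
```

```bash
python3 - <<'E'
from h import *
plan(*grip(.873,.155))
E
```

```text
t 14.32 q [ 0.08  0.43  1.84  0.    0.87 -0.3 ] F [ 4.2 -6.3  3. ] gap 0.0216
dp world [-0.0006  0.0019 -0.0026] | start-frame units [0.07 0.01 0.09] | end-frame units [0.07 0.01 0.09] | rot units [-0.   -0.01  0.02]
```

Emit:
jog_arm:
  steps:
    - {"x": -0.04, "y": -0.03, "z": 0, "rx": 0, "ry": 0, "rz": 0}
    - {"x": 0, "y": 0, "z": 0, "rx": 0, "ry": 0, "rz": 0}

```text
time_s: 14.58
position: [0.524, 0.1091, 0.1576]
tool_rot: [3.141, -0.003, 1.956]
ft_force: [3.9, 2.9, 4.8]
finger_gap: 0.0219
gripper_force: 30.0
```

Emit:
jog_arm:
  steps:
    - {"x": 0, "y": 0, "z": 0, "rx": 0, "ry": 0, "rz": 0}
    - {"x": 0, "y": 0, "z": 0, "rx": 0, "ry": 0, "rz": 0}
    - {"x": 0, "y": 0, "z": 0, "rx": 0, "ry": 0, "rz": 0}
    - {"x": 0, "y": 0, "z": 0, "rx": 0, "ry": 0, "rz": 0}
    - {"x": 0, "y": 0, "z": -0.7, "rx": 0, "ry": 0, "rz": 0}
    - {"x": 0, "y": 0, "z": -1, "rx": 0, "ry": 0, "rz": 0}
    - {"x": 0, "y": 0, "z": -1, "rx": 0, "ry": 0, "rz": 0}
    - {"x": 0, "y": 0, "z": -1, "rx": 0, "ry": 0, "rz": 0}
  fingers: 0.2

```text
time_s: 15.58
position: [0.5234, 0.1085, 0.2692]
tool_rot: [-3.14, -0.003, 1.956]
ft_force: [-0.2, -0.1, 0.5]
finger_gap: 0.057
gripper_force: 0.0
```

Emit:
jog_arm:
  steps:
    - {"x": 0, "y": 0, "z": -1, "rx": 0, "ry": 0, "rz": 0}
    - {"x": 0, "y": 0, "z": 0, "rx": 0, "ry": 0, "rz": 0}

```text
time_s: 15.82
position: [0.5242, 0.1086, 0.3]
tool_rot: [3.14, -0.002, 1.956]
ft_force: [-0.3, 0.6, -0.7]
finger_gap: 0.0573
gripper_force: 0.0
```

```bash
python3 - <<'E'
from h import *
from cell import r
t=TEE+AX*(.015); d=t+AX*.10
plan(np.array([d[0],d[1],.28]),Rtee(1.57,1))
f=r.grab_frame("scene");f2=r.grab_frame("side")
# predicted grip top position for several angles
for th in(.83,.873,.91):
  g=grip(th,.196)[0];print(th,proj(f,g),proj(f2,g))
a=f["pixels"][130:280,200:350];b=f2["pixels"][130:250,200:320]
cv2.imwrite("pics/c2.png",np.hstack([cv2.resize(a,(400,400),interpolation=2),cv2.resize(b,(400,400),interpolation=2)]))
E
```

```text
t 15.82 q [ 0.08  0.28  1.66  0.    1.2  -0.31] F [-0.3  0.6 -0.7] gap 0.0573
dp world [-0.0514 -0.248  -0.02  ] | start-frame units [-7.02 -4.69  0.65] | end-frame units [-7.02  2.38 -4.1 ] | rot units [-2.22  4.74  7.06]
0.83 [[262.0693692  166.33868417]] [[258.73041212 155.74181692]]
0.873 [[260.92834291 166.94871884]] [[260.4558084  155.59665455]]
0.91 [[259.99933377 167.49023293]] [[261.92011222 155.4537528 ]]
```

View pics/c2.png

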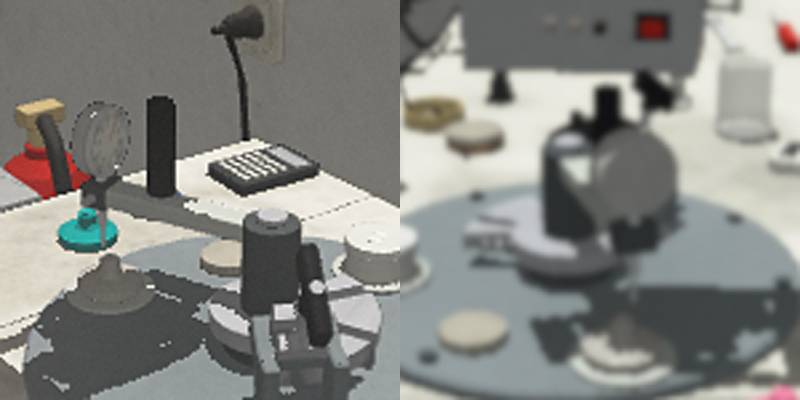

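The gauge now stands over the cap, at left picture (105,250) above (110,285). The grip top, at scene (260.4,167), matches the 0.873 prediction, and the handle is still held out. Back to the handle.

Emit:
jog_arm:
  steps:
    - {"x": -0.88, "y": -0.59, "z": 0.08, "rx": 0, "ry": 0, "rz": 0}
    - {"x": -0.88, "y": -0.59, "z": 0.08, "rx": 0, "ry": 0, "rz": 0}
    - {"x": -0.88, "y": -0.59, "z": 0.08, "rx": 0, "ry": 0, "rz": 0}
    - {"x": -0.88, "y": -0.59, "z": 0.08, "rx": 0, "ry": 0, "rz": 0}
    - {"x": -0.88, "y": -0.59, "z": 0.08, "rx": 0, "ry": 0, "rz": 0}
    - {"x": -0.88, "y": -0.59, "z": 0.08, "rx": 0, "ry": 0, "rz": 0}
    - {"x": -0.88, "y": -0.59, "z": 0.08, "rx": 0, "ry": 0, "rz": 0}
    - {"x": -0.88, "y": -0.59, "z": 0.08, "rx": 0, "ry": 0, "rz": 0}

```text
time_s: 16.92
position: [0.471, -0.1412, 0.2773]
tool_rot: [-3.138, -0.005, 1.956]
ft_force: [0.0, 1.0, -0.4]
finger_gap: 0.0571
gripper_force: 0.0
```

Emit:
jog_arm:
  steps:
    - {"x": 0, "y": 0, "z": 0, "rx": -0.247, "ry": 0.527, "rz": 0.784}
    - {"x": 0, "y": 0, "z": 0, "rx": -0.247, "ry": 0.527, "rz": 0.784}
    - {"x": 0, "y": 0, "z": 0, "rx": -0.247, "ry": 0.527, "rz": 0.784}
    - {"x": 0, "y": 0, "z": 0, "rx": -0.247, "ry": 0.527, "rz": 0.784}
    - {"x": 0, "y": 0, "z": 0, "rx": -0.247, "ry": 0.527, "rz": 0.784}
    - {"x": 0, "y": 0, "z": 0, "rx": -0.247, "ry": 0.527, "rz": 0.784}
    - {"x": 0, "y": 0, "z": 0, "rx": -0.247, "ry": 0.527, "rz": 0.784}
    - {"x": 0, "y": 0, "z": 0, "rx": -0.247, "ry": 0.527, "rz": 0.784}

```text
time_s: 17.92
position: [0.4714, -0.1402, 0.2774]
tool_rot: [3.118, -0.548, 1.185]
ft_force: [0.4, 0.1, -0.7]
finger_gap: 0.057
gripper_force: 0.0
```

Emit:
jog_arm:
  steps:
    - {"x": 0, "y": 0, "z": 0, "rx": -0.247, "ry": 0.527, "rz": 0.784}
    - {"x": 0, "y": 0, "z": 0, "rx": 0, "ry": 0, "rz": 0}

```text
time_s: 18.18
position: [0.471, -0.1406, 0.2773]
tool_rot: [-3.135, -0.61, 1.076]
ft_force: [0.4, 0.4, -0.1]
finger_gap: 0.0569
gripper_force: 0.0
```

```bash
python3 - <<'E'
from h import *
plan([.5046,-.0788,.1169],R.from_euler('xyz',[-3.134,-.615,1.07]).as_matrix())
E
```

```text
t 18.18 q [-0.75  0.28  1.87  0.62  1.24 -0.54] F [ 0.4  0.4 -0.1] gap 0.0569
dp world [ 0.0336  0.0618 -0.1604] | start-frame units [-1.14  0.05  5.73] | end-frame units [-1.17  0.04  5.72] | rot units [-0.02  0.04  0.04]
```

Emit:
jog_arm:
  steps:
    - {"x": -0.58, "y": 0.02, "z": 0.2, "rx": 0, "ry": 0.04, "rz": 0.04}
    - {"x": -0.58, "y": 0.02, "z": 0.5, "rx": 0, "ry": 0, "rz": 0}
    - {"x": 0, "y": 0, "z": 0.9, "rx": 0, "ry": 0, "rz": 0}
    - {"x": 0, "y": 0, "z": 0.9, "rx": 0, "ry": 0, "rz": 0}
    - {"x": 0, "y": 0, "z": 0.9, "rx": 0, "ry": 0, "rz": 0}
    - {"x": 0, "y": 0, "z": 0.9, "rx": 0, "ry": 0, "rz": 0}
    - {"x": 0, "y": 0, "z": 0.9, "rx": 0, "ry": 0, "rz": 0}
    - {"x": 0, "y": 0, "z": 0.5, "rx": 0, "ry": 0, "rz": 0}

```text
time_s: 19.18
position: [0.5049, -0.0782, 0.1172]
tool_rot: [-3.133, -0.614, 1.074]
ft_force: [0.9, 0.4, 0.7]
finger_gap: 0.0572
gripper_force: 0.0
```

Emit:
jog_arm:
  steps:
    - {"x": 0, "y": 0, "z": 0, "rx": 0, "ry": 0, "rz": 0}
    - {"x": 0, "y": 0, "z": 0, "rx": 0, "ry": 0, "rz": 0}
    - {"x": 0, "y": 0, "z": 0, "rx": 0, "ry": 0, "rz": 0}
    - {"x": 0, "y": 0, "z": 0, "rx": 0, "ry": 0, "rz": 0}
    - {"x": 0, "y": 0, "z": 0, "rx": 0, "ry": 0, "rz": 0}
    - {"x": 0, "y": 0, "z": 0, "rx": 0, "ry": 0, "rz": 0}
    - {"x": 0, "y": 0, "z": 0, "rx": 0, "ry": 0, "rz": 0}
  fingers: -1

```text
time_s: 20.05
position: [0.505, -0.0788, 0.1191]
tool_rot: [-3.135, -0.615, 1.073]
ft_force: [-5.0, -1.8, 5.7]
finger_gap: 0.0153
gripper_force: 30.0
```

```bash
python3 - <<'E'
from h import *
plan([.5046,-.0788,.1169],R.from_euler('xyz',[-3.134,-.615,1.07]).as_matrix())
E
```

```text
t 20.05 q [-0.6   0.51  2.04  0.85  0.87 -0.76] F [-5.  -1.8  5.7] gap 0.0153
dp world [-0.0004  0.     -0.0022] | start-frame units [-0.05 -0.01  0.06] | end-frame units [-0.05 -0.01  0.06] | rot units [-0.01  0.    0.02]
```

Emit:
jog_arm:
  steps:
    - {"x": 0, "y": 0, "z": -0.04, "rx": 0, "ry": 0, "rz": 0}
    - {"x": 0, "y": 0, "z": 0, "rx": 0, "ry": 0, "rz": 0.87}
    - {"x": 0, "y": 0, "z": 0, "rx": 0, "ry": 0, "rz": 0.87}
    - {"x": 0, "y": 0, "z": 0, "rx": 0, "ry": 0, "rz": 0.87}
    - {"x": 0, "y": 0, "z": 0, "rx": 0, "ry": 0, "rz": 0.87}
    - {"x": 0, "y": 0, "z": 0, "rx": 0, "ry": 0, "rz": 0.87}
    - {"x": 0, "y": 0, "z": 0, "rx": 0, "ry": 0, "rz": 0.87}
    - {"x": 0, "y": 0, "z": 0, "rx": 0, "ry": 0, "rz": 0.87}

```text
time_s: 21.05
position: [0.5048, -0.0791, 0.1194]
tool_rot: [-2.695, -0.437, 0.24]
ft_force: [2.6, 3.4, -6.5]
finger_gap: 0.0156
gripper_force: 30.0
```

Emit:
jog_arm:
  steps:
    - {"x": 0, "y": 0, "z": 0, "rx": 0, "ry": 0, "rz": 0.87}
    - {"x": 0, "y": 0, "z": 0, "rx": 0, "ry": 0, "rz": 0.87}
    - {"x": 0, "y": 0, "z": 0, "rx": 0, "ry": 0, "rz": 0.87}
    - {"x": 0, "y": 0, "z": 0, "rx": 0, "ry": 0, "rz": 0.87}
    - {"x": 0, "y": 0, "z": 0, "rx": 0, "ry": 0, "rz": 0.87}
    - {"x": 0, "y": 0, "z": 0, "rx": 0, "ry": 0, "rz": 0.87}
    - {"x": 0, "y": 0, "z": 0, "rx": 0, "ry": 0, "rz": 0.87}
    - {"x": 0, "y": 0, "z": 0, "rx": 0, "ry": 0, "rz": 0.87}

```text
time_s: 22.05
position: [0.5048, -0.0791, 0.1192]
tool_rot: [-2.527, 0.006, -0.492]
ft_force: [2.2, 3.3, -8.0]
finger_gap: 0.0158
gripper_force: 30.0
```

```bash
python3 - <<'E'
from h import *
plan([.509,-.0715,.1044],R.from_euler('xyz',[-2.527,-.002,-.486]).as_matrix())
E
```

```text
t 22.05 q [-0.6   0.51  2.04  0.84  0.87  0.81] F [ 2.2  3.3 -8. ] gap 0.0158
dp world [ 0.0042  0.0076 -0.0148] | start-frame units [0.01 0.05 0.57] | end-frame units [0.01 0.05 0.57] | rot units [ 0.    0.02 -0.08]
```

Now lower it in along the axis and watch the force.

Emit:
jog_arm:
  steps:
    - {"x": 0, "y": 0.01, "z": 0.15, "rx": 0, "ry": 0, "rz": -0.06}
    - {"x": 0, "y": 0.02, "z": 0.15, "rx": 0, "ry": 0, "rz": 0}
    - {"x": 0, "y": 0.02, "z": 0.15, "rx": 0, "ry": 0, "rz": 0}
    - {"x": 0, "y": 0, "z": 0.1, "rx": 0, "ry": 0, "rz": 0}
    - {"x": 0, "y": 0, "z": 0, "rx": 0, "ry": 0, "rz": 0}

```text
time_s: 22.68
position: [0.5091, -0.0722, 0.1064]
tool_rot: [-2.526, -0.003, -0.483]
ft_force: [-4.6, -1.3, 11.0]
finger_gap: 0.0155
gripper_force: 30.0
```

```bash
python3 - <<'E'
from h import *
from cell import r
plan([.509,-.0715,.1044],R.from_euler('xyz',[-2.527,-.002,-.486]).as_matrix())
print(r.get_obs()["ft_force"]@AX)
E
```

```text
t 22.68 q [-0.59  0.54  2.05  0.88  0.84  0.77] F [-4.6 -1.3 11. ] gap 0.0155
dp world [-0.0001  0.0007 -0.002 ] | start-frame units [-0.01  0.02  0.06] | end-frame units [-0.01  0.02  0.06] | rot units [-0.01  0.01  0.03]
10.974880579536473
```

Emit:
jog_arm:
  steps:
    - {"x": 0, "y": 0, "z": 0, "rx": 0, "ry": 0, "rz": 0}
    - {"x": 0, "y": 0, "z": 0, "rx": 0, "ry": 0, "rz": 0}
    - {"x": 0, "y": 0, "z": 0, "rx": 0, "ry": 0, "rz": 0}
    - {"x": 0, "y": 0, "z": 0, "rx": 0, "ry": 0, "rz": 0}
    - {"x": 0, "y": 0, "z": -0.7, "rx": 0, "ry": 0, "rz": 0}
    - {"x": 0, "y": 0, "z": -1, "rx": 0, "ry": 0, "rz": 0}
    - {"x": 0, "y": 0, "z": -1, "rx": 0, "ry": 0, "rz": 0}
    - {"x": 0, "y": 0, "z": -1, "rx": 0, "ry": 0, "rz": 0}
  fingers: 0.2

```text
time_s: 23.68
position: [0.4786, -0.1292, 0.197]
tool_rot: [-2.527, -0.001, -0.484]
ft_force: [0.3, 0.7, 0.6]
finger_gap: 0.0572
gripper_force: 0.0
```

Emit:
jog_arm:
  steps:
    - {"x": 0, "y": 0, "z": -1, "rx": 0, "ry": 0, "rz": 0}
    - {"x": 0, "y": 0, "z": -1, "rx": 0, "ry": 0, "rz": 0}
    - {"x": 0, "y": 0, "z": -1, "rx": 0, "ry": 0, "rz": 0}
    - {"x": 0, "y": 0, "z": 0, "rx": 0, "ry": 0, "rz": 0}

```text
time_s: 24.18
position: [0.4549, -0.1756, 0.2708]
tool_rot: [-2.528, -0.004, -0.485]
ft_force: [-0.6, 0.6, -0.3]
finger_gap: 0.057
gripper_force: 0.0
```

```bash
python3 - <<'E'
from h import *
from cell import r
f=r.grab_frame("scene");f2=r.grab_frame("side");o=r.get_obs();w=r.grab_frame("wrist");w['obs']=o
for out in(0,.004,.012):
  t=TEE+[0,.001,0]+AX*out;print(out,[(q-c)*s for q,c,s in((proj(f,[t])[0],(200,130),2.667),(proj(w,[t],wT(w))[0],(200,100),2.667))])
a=f["pixels"][130:280,200:350];b=w["pixels"][100:250,200:350]
cv2.imwrite("pics/c3.png",np.hstack([cv2.resize(a,(400,400),interpolation=2),cv2.resize(b,(400,400),interpolation=2)]))
E
```

```text
0 [array([309.65421742, 304.49084644]), array([144.77165416, 188.13685148])]
0.004 [array([310.73409451, 301.91167799]), array([144.75084286, 189.95694232])]
0.012 [array([312.92376194, 296.68084475]), array([144.7078626 , 193.71578016])]
```

View pics/c3.png

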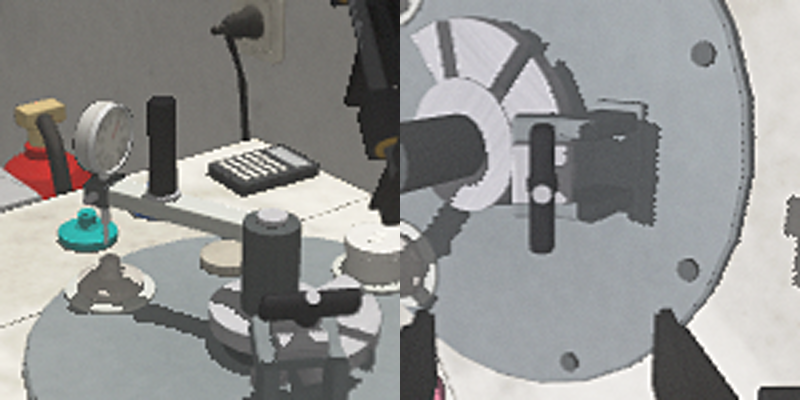

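The bar is back along the stand's y, with its centre at (311,304), the start value; the gauge foot is over the cap. One numeric check of the handle against the first frame, then I'll hand in.

```bash
python3 - <<'E'
from h import *
from cell import r
d=pickle.load(open("f0.pkl","rb"))
ok=True
a=d["scene"]["pixels"];b=r.grab_frame("scene")["pixels"]
up=lambda i:cv2.resize(i,None,fx=8,fy=8,interpolation=cv2.INTER_CUBIC)
T=up(a[234:253,294:338]);S=up(b[226:261,286:346])
m=cv2.minMaxLoc(cv2.matchTemplate(S,T,cv2.TM_CCOEFF_NORMED));sh=np.array(m[3])/8-8
print(m[1],sh)
if m[1]>.8 and np.abs(sh).max()<.8: print(r.sign_off())
E
```

```text
0.7971484661102295 [-0.125 -0.125]
```

```bash
python3 -c "
from cell import r
print(r.sign_off())"
```

```text
the job is handed in; nothing more can be done
None
```

The job is handed in at about 24 s: the gauge stands over the steel loading cap, the handle is turned back with its pin home (by camera, within about 0.1 px of its starting position), the cap and tin were not touched, and the robot is clear.

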